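File an exhibit case into the packed row and clamp the row

TASK

The exhibit case with the raised grip has been weighed: lift it out of the cradle on the balance and push it down into the narrow gap in the middle of the row of cases in the clamp rack, nudging its neighbours apart without toppling them, until it stands upright and fully home on the rack floor. Then turn the crank clockwise to its stop so that the jaw squeezes the row together, and last swing the locking lever beside the crank over to its other side. Leave everything else on the desk where it is.

Things in the scene. Friction and masses are not known exactly. Their poses are not given: they have to be found in the camera images.
- case_center (a point): Exhibit case to be filed: grey hard case, the only one with a raised black grip. Point half-way up, 67 mm over its underside. x along its 96 mm width, y across its 32 mm thickness, z up. 134 mm high: body 92 mm, then the centred grip plate 60 (x) x 16 (y) x 42 mm high. The lowest 20 mm taper like a wedge from 32 mm to a 12 mm thick foot. 0.26 to 0.47 kg. Starts upright in the balance's cradle.
- rack: Fixed clamp rack. Origin on the table under the middle of its base; z up, y along the row, from the fixed end wall (inner face y = -151 mm, top 95 mm up) to the crank. Base 124 (x) x 334 mm (y); row floor 10 mm above the table; side rails inside x = +/-54 mm, tops 36 mm up. Gear housing under the crank: top 80 mm up, 86 mm wide (x).
- row_floor (a point): Point on the rack's row floor, 67 mm from the rack's origin towards the end wall: the middle of the clamped row, about where the filed case's underside finally stands; axes as the rack's. The closed row of five is 168 mm long.
- crank_axis (a point): Point on the crank's vertical axis, at the height of the middle of the crank's knob (126 mm above the table).
- crank_knob (a point): Middle of the crank's upright black knob, a freely spinning handle 21 mm in diameter and 50 mm high, 41 mm from the crank axis, its middle 126 mm above the table; the crank arm under it ends 97 mm above the table. Turning it needs about 4 to 6 N at the knob.
- crank (a joint): Crank angle, rad: grows clockwise seen from above; ranges from 0 (jaw wide open) to a hard stop at 7.1 (jaw fully in); starts between 0 and 2.0. One turn moves the jaw 30 mm towards the row; it stays where it is left.
- pad (a joint): Spring compression of the jaw's pressure pad, m: 0 when it touches nothing, about 0.008 or more when the full row is clamped with the crank at its stop (12 mm at most). 1.5 N per mm.
- pad_face (a point): Middle of the pressing face of the jaw's pad (96 mm wide, 68 mm high, top 82 mm above the table), which moves towards the end wall.
- lock_tip (a point): Centre of the black ball (26 mm across) on the locking lever beside the crank, about 133 mm above the table. The lever swings in the rack's y-z plane about a pivot at rack x = +100, y = +121 mm, 56 mm above the table, 88 mm from the ball. It starts leaning to -y of the rack (end wall side) and must lean to +y. Moves with about 1 N and stays where left.
- lock (a joint): Locking lever angle, rad: 0 leaning towards the row's end wall (open), 0.5 upright, 1.0 leaning away (locked); starts between 0 and 0.15.
- box0_center (a point): A case of the row, brown card box with a paper band; point half-way up. 34 mm thick (y, along the row), 96 to 100 mm wide (x), 92 mm high, about 0.3 to 0.4 kg. The four cases stand on the row floor in any order, two on each side of a gap about 22 mm wide.
- box1_center (a point): A case of the row, grey case with black strap; point half-way up. 34 mm thick (y, along the row), 96 to 100 mm wide (x), 86 mm high, about 0.3 to 0.4 kg. The four cases stand on the row floor in any order, two on each side of a gap about 22 mm wide.
- box2_center (a point): A case of the row, white case with grey strap; point half-way up. 34 mm thick (y, along the row), 96 to 100 mm wide (x), 94 mm high, about 0.3 to 0.4 kg. The four cases stand on the row floor in any order, two on each side of a gap about 22 mm wide.
- box3_center (a point): A case of the row, dark steel case with bright strap; point half-way up. 34 mm thick (y, along the row), 96 to 100 mm wide (x), 89 mm high, about 0.3 to 0.4 kg. The four cases stand on the row floor in any order, two on each side of a gap about 22 mm wide.
- balance: Fixed white laboratory balance, 190 x 180 mm, pan top 66 mm above the table, with a cradle on it. Origin on the table under its middle. The case stands on the pan between two cradle cheeks that rise 40 mm above its underside, 1.5 mm play each side in y; it lifts straight up.
Not all that is in view belongs to the job. Leave any purple look-alike of the part that bears box1_center alone.

How it is judged:
By the outcome, as a careful person would: the job done as asked, in the order asked, and still so for the second after the job is handed in, with the robot touching nothing.
It also fails if it takes over 72 s, if anything falls off the work surface, if the arm or the gripper's body presses on something with over 40 N, if the wrist force passes 120 N, or if a joint passes its speed limit or range.

ROBOT

A 7-joint arm with a two-finger parallel gripper is mounted at the origin on the work surface. World frame = base frame: x ahead of the robot, y to its left, z up, the work surface at z = 0. Lengths are in m, angles in rad, forces in N, time in s.
With the tool pointing down it reaches from about 0.375 to 0.925 m from the base axis. Payload 3.1 kg.
Tool frame: the origin (TCP) lies midway between the tips of the shut fingers; the grasp point (between the pads) lies 19 mm behind it (hold_point_z is the distance from the TCP to the grasp point, in m); z points along the fingers, y is the direction in which the jaws open and shut (so a half turn about z gives the same grasp; the last joint's range is limited). The gripper opens to 85 mm and grips with 20 to 120 N. Pads are 22 mm wide; open, the fingers measure 114 mm over their backs; the gripper's body (76 mm by 85 mm) begins 54 mm behind the grasp point. The pads swing forward as they close: fully open they stand 13 mm farther back than shut.
Start: joints at [-1.28, 0.383, 0.044, 1.598, -0.018, 1.161, -0.05], TCP at [0.246, 0.601, 0.231] pointing down, gripper open.
Joint ranges: [-2.61, 2.61], [-0.41, 2.15], [-1.48, 1.57], [0, 2.5], [-1.57, 4.71], [0.05, 1.97], [-2.85, 2.85]. Speed limits (rad/s): [2.79, 2.79, 3.14, 3.14, 3.14, 3.14, 3.14].

INTERFACE

Orientations are given as a unit quaternion [w, x, y, z].
In Python, from bench import goto, move_straight, move_j, gripper_open, grab, dwell, solve_ik, get_obs, snapshot, camera_info, IKError, job_done, outline_of, mark_of, hold_point_z gives the robot as it stands. Calls block until the motion is done:
- goto(position, orientation): joint-space move of the TCP to a pose.
- move_straight(position, attitude=None, max_speed=0.15, stop_force=None): straight line of the TCP; attitude=None keeps the orientation; max_speed is the mean speed in m/s. With stop_force (N) it stops when the force on the tool has changed by that much, and returns True; else False.
- move_j(angles): joint-space move.
- gripper_open() and grab(): open the fingers fully, or close them until they stop; the grip force is fixed at half the most.
- dwell(seconds).
- solve_ik(position, orientation): joint angles nearest the present ones, or None.
- get_obs(): the state.
- snapshot(name): name is "side" or "top" or "wrist"; returns (picture, depth): 480x640x3 uint8, red, green, blue; 480x640 float32, m along the optical axis (not along the pixel's ray), 0 where there is no reading.
- camera_info(name): a dict with "intrinsics" (3x3 intrinsics, pixels), "eye" and "orientation" of the camera in the world. Camera axes: x right, y down, z forward; pixel columns grow to the right and rows downward; lengths in m; the calibration is good to about 2 mm. A picture is of the moment at which its call begins: read the wrist's pose just before it. camera_info takes no time and is no camera call; for the wrist camera it gives the pose at the moment of the call.
A pose or a line that the arm cannot do raises IKError and nothing moves.
- job_done(): hands the job in, once; it reports no verdict.
Trained networks look in the newest picture that a camera, given by its name, has taken for a name from the list of things; names that differ only in an ending like _2 or _b are one class to them, and where a whole thing is asked for, a point or a joint stands for the part that bears it (a point fixed in the world has none). Each returns a list of dicts, best first, with "p" (0 to 1); they miss things now and then, are a little off and sometimes report something else, mostly with a low value. They report only what shows in the picture. A call takes as long as a camera call. They do not tell look-alikes from the thing itself.
- outline_of(camera, thing): "pixels" (480x640 bool, what is visible of it) and "extent" ([left, top, right, bottom] in pixels, round what is visible of it).
- mark_of(camera, thing): "xy" ([column, row] in pixels: a listed point, or the origin of a listed thing).
The state is a dict: "time": time; "joint_positions": joint angles; "joint_vel": joint speeds; "tau": joint torques, N m; "eef_pos": TCP position; "orientation": TCP orientation; "contact_force": force on the tool from outside, world axes, zero at the start; "wrist_torque": the same for the moment, N m; "gripper_width": finger opening in m.
Only numpy, scipy, OpenCV 4.12 (cv2) and the standard library are available. Lean on these libraries where they do the work, as an engineer would, in place of code of your own. Each camera call takes 0.05 s, during which the arm holds its last target.

## Working session

There is one attempt and no reset: what is moved stays moved. The work goes in short steps, each a Python script; the robot and the scene stay as the last script left them, time stands still between calls to the robot, and variables do not carry over. Pictures are saved under pics/ and viewed, and the job is handed in when it is done.

```bash
mkdir -p pics; ls; cat > h.py <<'E'
import numpy as np, cv2
from bench import *
from scipy.spatial.transform import Rotation as R
def save(n,p): cv2.imwrite('pics/'+n+'.png',cv2.cvtColor(p,cv2.COLOR_RGB2BGR))
def rot(ci):
    o=np.array(ci['orientation'])
    return o if o.shape==(3,3) else R.from_quat(o[[1,2,3,0]]).as_matrix()
def w2p(ci,P):
    c=rot(ci).T@(np.array(P)-np.array(ci['eye'])); q=np.array(ci['intrinsics'])@c; return q[:2]/q[2]
def p2w(ci,uv,d):
    K=np.array(ci['intrinsics']); r=np.linalg.inv(K)@np.array([uv[0],uv[1],1.0]); return rot(ci)@(r*d)+np.array(ci['eye'])
def p2z(ci,uv,z):
    K=np.array(ci['intrinsics']); r=rot(ci)@(np.linalg.inv(K)@np.array([uv[0],uv[1],1.0])); e=np.array(ci['eye']); return e+r*(z-e[2])/r[2]
def cloud(ci,dep):
    K=np.array(ci['intrinsics']); v,u=np.mgrid[:480,:640]
    c=np.stack([(u-K[0,2])/K[0,0]*dep,(v-K[1,2])/K[1,1]*dep,dep],-1)
    return c@rot(ci).T+np.array(ci['eye'])
E
python3 - <<'E'
from h import *
o=get_obs(); print(o)
for c in('top','side','wrist'):
    p,d=snapshot(c); ci=camera_info(c); save(c+'0',p); np.savez(c+'0',p=p,d=d); print(c,ci)
    for t in('case_center','rack','balance','row_floor','crank_axis','crank_knob','lock_tip','pad_face','box0_center','box1_center','box2_center','box3_center'):
        if c=='wrist': continue
        print(t,[(np.round(m['xy']),round(m['p'],2)) for m in mark_of(c,t)])
print(get_obs()['time'],hold_point_z)
E
```

```text
pics
{'time': 0.0, 'joint_positions': array([-1.27978853,  0.38386173,  0.04385355,  1.59957147, -0.01787453,
        1.16118508, -0.04991437]), 'joint_vel': array([-1.38859584e-03,  1.63309419e-03,  7.20654166e-04, -5.54640886e-05,
        2.14513109e-04,  1.63506971e-03, -1.25788102e-03]), 'tau': array([-3.71693559e-04, -4.33452308e+01,  1.02463067e+00, -2.49518144e+01,
        1.06686426e-02,  1.11311779e-02, -1.68145668e-06]), 'eef_pos': array([0.24607397, 0.60060846, 0.22987137]), 'orientation': array([-1.68790222e-04,  1.93153356e-01,  9.81167696e-01, -1.30569022e-03]), 'contact_force': array([-0.44010902,  0.17394356,  0.25011705]), 'wrist_torque': array([ 0.02091016, -0.00451054,  0.01710136]), 'gripper_width': 0.08544871991196665}
top {'intrinsics': array([[471.37151537,   0.        , 320.85975919],
       [  0.        , 471.37151537, 233.66439098],
       [  0.        ,   0.        ,   1.        ]]), 'eye': array([0.32076363, 0.09809023, 1.11830083]), 'orientation': array([ 0.04009874, -0.69838975,  0.71347388, -0.03998594])}
case_center [(array([460., 186.]), 0.68), (array
[... 1016 characters left out ...]
64.]), 0.97)]
crank_knob [(array([326., 156.]), 0.52)]
lock_tip [(array([348., 227.]), 0.68), (array([386., 167.]), 0.64), (array([347., 210.]), 0.3)]
pad_face [(array([347., 210.]), 0.53)]
box0_center [(array([383., 168.]), 0.55)]
box1_center [(array([348., 220.]), 0.97), (array([210., 188.]), 0.73), (array([297., 154.]), 0.69)]
box2_center [(array([351., 229.]), 0.92)]
box3_center []
wrist {'intrinsics': array([[357.13271712,   0.        , 326.92528429],
       [  0.        , 357.13271712, 240.37597838],
       [  0.        ,   0.        ,   1.        ]]), 'eye': array([0.17538983, 0.63025069, 0.37318288]), 'orientation': array([0.12581067, 0.82076554, 0.5508753 , 0.08397624])}
1.35 0.0187
```

View pics/top0.png

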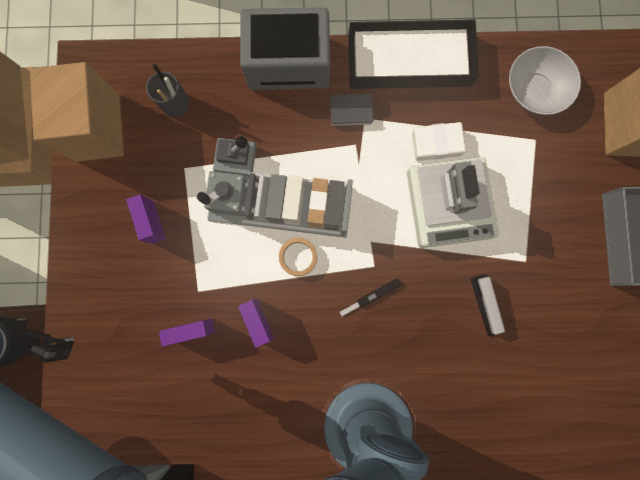

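View pics/side0.png

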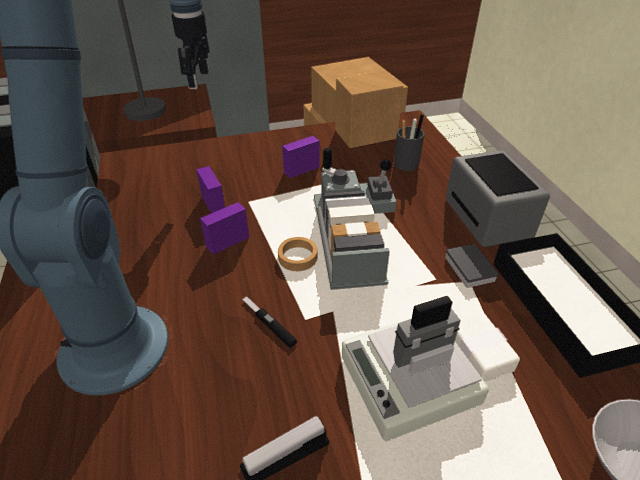

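View pics/wrist0.png

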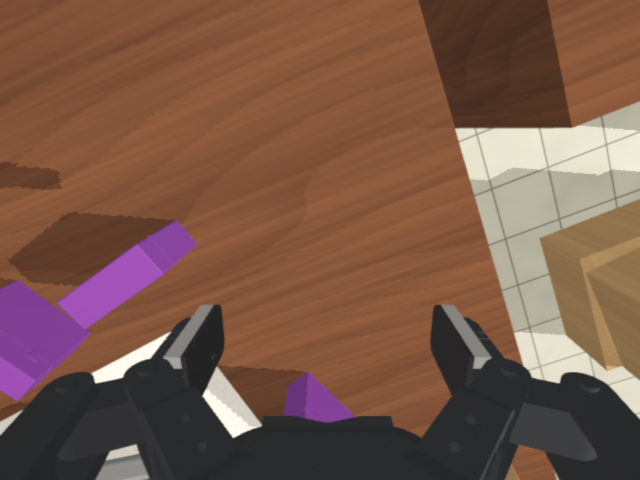

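```bash
python3 - <<'E'
from h import *
a=np.load('top0.npz')['p'];b=np.load('side0.npz')['p']
cv2.imwrite('pics/c_top.png',cv2.resize(a[120:280,170:490],(800,400),interpolation=3)[:,:,::-1])
cv2.imwrite('pics/c_side.png',cv2.resize(b[120:420,280:500],(440*1,600),interpolation=3)[:,:,::-1])
E
```

```text
(no output)
```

View pics/c_top.png

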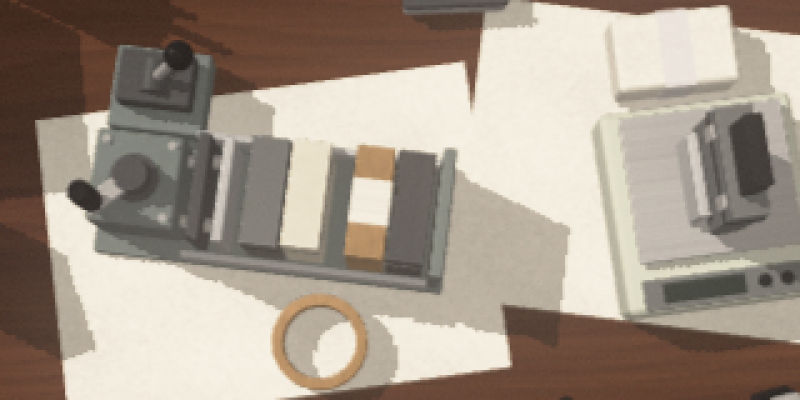

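View pics/c_side.png

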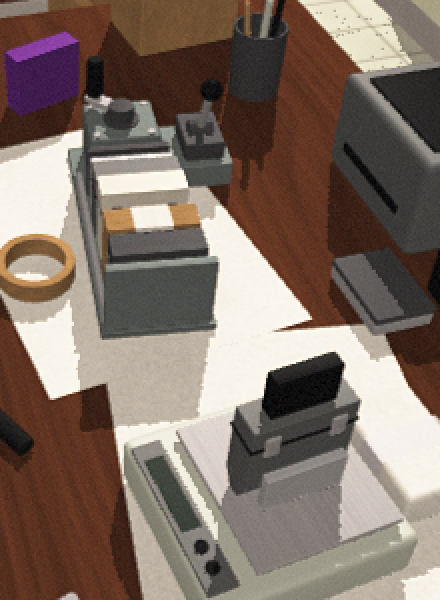

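The case is at top (460,186) and side (429,310), on the balance, and it is the only one with a raised black grip. The three purple blocks at top (146,218), (186,332) and (256,323) are decoys. The gap sits between the white and brown cases, near top (305,202). Next I'll measure poses from depth.

```bash
python3 - <<'E'
from h import *
T=np.load('top0.npz');ci=camera_info('top');C=cloud(ci,T['d'])
S=np.load('side0.npz');cs=camera_info('side');CS=cloud(cs,S['d'])
def rect(P,name):
    r=cv2.minAreaRect(P[:,:2].astype(np.float32)*1000); print(name,len(P),np.round(r[0],1),np.round(r[1],1),round(r[2],1),'z',np.round(np.median(P[:,2])*1000,1))
def seg(C,reg,z0,z1):
    u0,v0,u1,v1=reg; P=C[v0:v1,u0:u1].reshape(-1,3); return P[(P[:,2]>z0)&(P[:,2]<z1)]
print('table z top',np.median(C[300:330,400:450,2]),'side',np.median(CS[260:280,200:240,2]))
rect(seg(C,(430,150,500,230),.19,.21),'grip')
rect(seg(C,(430,150,500,230),.150,.166),'body')
rect(seg(CS,(390,280,480,380),.190,.21),'grip side')
rect(seg(CS,(390,280,480,380),.150,.166),'body side')
rect(seg(C,(400,150,510,250),.060,.072),'pan')
print('pix heights row v=205'); 
for u in range(190,360,3): print(u,np.round(C[205,u]*1000).astype(int),end='; ')
for n in('case_center','box0_center','box1_center','box2_center','box3_center','rack','balance','crank_knob','lock_tip','pad_face'):
  for c,CC in(('top',C),('side',CS)):
    for m in outline_of(c,n)[:2]:
        pts=CC[m['pixels']]; print('\n',c,n,round(m['p'],2),m['extent'],'zmax',np.round(np.percentile(pts[:,2],98),3)); 
        top=pts[pts[:,2]>np.percentile(pts[:,2],98)-.008]; rect(top,'top')
E
```

```text
table z top 0.0005189565734748935 side 0.0008041160126769364
grip 281 [ 527.8 -206.3] [60.4 17.2] 7.1 z 200.0
body 437 [ 527.7 -206.3] [96.8 32.8] 6.4 z 158.2
grip side 467 [ 526.2 -208.1] [61.6 17.6] 6.2 z 199.8
body side 774 [ 526.3 -208.7] [97.7 33.8] 5.3 z 158.2
pan 2758 [ 510.3 -207.4] [181.3 167.7] 6.8 z 66.0
pix heights row v=205
190 [524 411  -2]; 193 [524 403  -1]; 196 [523 395   3]; 199 [523 388   1]; 202 [523 381   0]; 205 [505 350  99]; 208 [509 348  78]; 211 [508 340  82]; 214 [509 335  78]; 217 [509 328  77]; 220 [508 320  82]; 223 [508 314  80]; 226 [508 307  82]; 229 [508 301  79]; 232 [507 294  81]; 235 [507 287  81]; 238 [507 280  81]; 241 [512 278  55]; 244 [519 278  14]; 247 [506 260  83]; 250 [507 254  77]; 253 [515 254  34]; 256 [506 240  84]; 259 [506 234  79]; 262 [513 232  42]; 265 [519 229   9]; 268 [502 212  99]; 271 [502 205  98]; 274 [503 199  95]; 277 [502 192  99]; 280 [503 186  93]; 283 [501 178 103]; 286 [501 172 104]; 289 [501 165 104]; 292 [501 159 104]; 295 [500 152 106]; 298 [500 145 105]; 301 [516 143  14]; 304 [516 136  11]; 307 [516 128  12]; 3
[... 2499 characters left out ...]
op 373 [ 365.9 -407.1] [533.   92.2] 51.2 z 105.9

 top crank_knob 0.6 [194.0, 193.8, 212.4, 206.4] zmax 0.153
top 70 [417.7 228.7] [324.7  18.6] 50.2 z 148.7

 top crank_knob 0.42 [266.7, 177.4, 287.6, 223.2] zmax 0.1
top 675 [440.3 170.8] [271.2  69. ] 17.0 z 96.5

 side crank_knob 0.73 [323.2, 146.8, 332.4, 167.4] zmax 0.151
top 48 [ 371.  -143.6] [1036.6   19.1] 73.7 z 148.0

 top lock_tip 0.58 [234.1, 135.2, 247.3, 152.2] zmax 0.152
top 77 [479.4 188.4] [364.4  20.9] 26.4 z 147.0

 side lock_tip 0.47 [378.1, 160.6, 395.7, 185.6] zmax 0.175
top 3 [ 235.  -643.8] [0. 0.] 0.0 z 765.3

 top pad_face 0.89 [250.1, 175.0, 267.1, 220.9] zmax 0.085
top 198 [436.6 188.5] [287.9  58.8] 26.4 z 82.0
```

```bash
python3 - <<'E'
from h import *
def rect(P,name):
    r=cv2.minAreaRect(P[:,:2].astype(np.float32)*1000); print(name,len(P),np.round(r[0],1),np.round(r[1],1),round(r[2],1),'z',np.round(np.median(P[:,2])*1000,1))
for c in('top','side'):
    T=np.load(c+'0.npz');ci=camera_info(c);D=T['d'];C=cloud(ci,D);C[D<=0]=9
    def con(x0,x1,y0,y1,z0,z1):
        return (C[...,0]>x0)&(C[...,0]<x1)&(C[...,1]>y0)&(C[...,1]<y1)&(C[...,2]>z0)&(C[...,2]<z1)
    M=con(.4,.68,0,.42,.09,.112)
    # label by colour-free outlines: connected comps after outline
    for n in('box0_center','box1_center','box2_center','box3_center'):
        best=None
        snapshot(c) if False else None
        for m in outline_of(c,n):
            mm=m['pixels']&M
            if mm.sum()<60: continue
            P=C[mm]; zt=np.median(P[:,2]); P=P[abs(P[:,2]-zt)<.005]
            rect(P,c+' '+n+' %.2f'%m['p'])
    H=con(.42,.62,.26,.38,.074,.087); rect(C[H],c+' housing'); 
    rect(C[con(.4,.62,.02,.047,.085,.105)],c+' wall')
    rect(C[con(.4,.62,.225,.275,.075,.088)],c+' jaw/pad')
    K=con(.4,.58,.30,.42,.140,.156); rect(C[K],c+' knob top')
    rect(C[con(.57,.66,.22,.36,.120,.156)],c+' ball')
    rect(C[con(.4,.56,.03,.25,.031,.041)],c+' rails')
    Q=C[con(.57,.66,.22,.36,.115,.156)]
    if len(Q):
        A=np.c_[2*Q,np.ones(len(Q))]; s=np.linalg.lstsq(A,(Q**2).sum(1),rcond=None)[0]; print('sphere',s[:3],np.sqrt(s[3]+(s[:3]**2).sum()))
    Q=C[con(.4,.58,.30,.42,.104,.15)]; print('knob pts',len(Q),Q.mean(0))
E
```

```text
top box0_center 0.62 673 [510.4 103.3] [34.3 99.9] 82.1 z 102.3
top box1_center 0.84 660 [523.1 195.8] [33.9 97.6] 81.7 z 96.5
top box1_center 0.30 215 [533.1 325.7] [29.6 58. ] 24.8 z 99.8
top box2_center 0.65 672 [518.2 159.5] [34.3 96.5] 81.8 z 104.4
top box3_center 0.75 683 [505.4  67.4] [33.9 99.6] 81.8 z 99.6
top housing 1097 [536.  304.4] [98.1 94.9] 83.9 z 80.3
top wall 262 [501.7  43. ] [ 19.8 114.7] 81.8 z 95.3
top jaw/pad 463 [531.  251.1] [48.2 99.3] 88.2 z 81.4
top knob top 82 [515.7 347.1] [19.2 19.4] 42.4 z 148.3
top ball 116 [632.9 263.6] [23.3 24.3] 42.7 z 145.7
top rails 331 [497.  143.4] [123.7 211.8] 0.5 z 36.2
sphere [0.63368216 0.2641103  0.13929458] 0.011416014575578483
knob pts 124 [0.51648163 0.34059328 0.13304531]
side box0_center 0.98 558 [508.2 102.4] [39.5 99.3] 82.1 z 102.6
side box0_center 0.58 605 [503.4  66.2] [38.2 98.9] 81.5 z 99.4
side box1_center 0.80 255 [519.2 198.7] [33.  95.1] 88.3 z 96.7
side box2_center 0.57 469 [514.2 147. ] [57.8 94.9] 82.8 z 104.4
side box3_center 0.62 611 [503.7  65.9] [38.1 99.5] 82.1 z 99.4
side box3_center 0.39 443 [542.5 180. ] [316.5 145.6] 78.7 z 95.3
side housing 593 [536.3 301.5] [101.1  89.1] 79.1 z 80.8
side wall 470 [499.   39.9] [ 23.5 114.8] 84.6 z 94.3
side jaw/pad 339 [530.3 253.7] [48.9 98.8] 84.8 z 81.0
side knob top 52 [513.1 343.9] [21.  19.2] 74.8 z 147.4
side ball 99 [629.9 260.6] [20.4 23.5] 35.3 z 141.8
side rails 322 [462.5 131.4] [ 80.8 225. ] 12.7 z 36.2
sphere [0.63242506 0.26585629 0.13501086] 0.014595236242772987
knob pts 161 [0.51227059 0.34045004 0.12938401]
```

Rack frame estimate: yaw is about −8.1° and the origin about (0.5228, 0.199). The gap is about 23 mm wide, centred near rack y = −69. Next I'll check reachability, grasp the case and correct by force.

```bash
cat >> h.py <<'E'
YR=np.radians(-8.1); RO=np.array([.5228,.1990]); EX=np.array([np.cos(YR),np.sin(YR)]); EY=np.array([-np.sin(YR),np.cos(YR)])
def rk(x,y,z): 
    p=RO+x*EX+y*EY; return np.array([p[0],p[1],z])
def inr(p): 
    d=np.array(p)[:2]-RO; return np.array([d@EX,d@EY])
def down(yaw):
    q=(R.from_euler('z',yaw)*R.from_euler('x',np.pi)).as_quat(); return q[[3,0,1,2]]
E
python3 - <<'E'
from h import *
for n,p in dict(case=(527,-207.3),b0=(509.3,102.8),b1=(522,195),b2=(517.2,158.8),b3=(504.5,66.6),knob=(514.5,345.5),ball=(632,264.5),hous=(536,303),jaw=(530.6,252.4)).items(): print(n,np.round(inr(np.array(p)/1000)*1000,1))
for f in(0,np.pi):
  for n,p,y in(('case',(.527,-.2073,.169),np.radians(6.5)),('caseup',(.527,-.2073,.32),np.radians(6.5)),('row',rk(0,-.0665,.32),YR),('rowd',rk(0,-.0665,.111),YR),('knob',(.5145,.3455,.115),YR),('knob2',(.58,.31,.115),YR),('ball',(.632,.2645,.13),YR)):
    q=solve_ik(p,down(y+f)); print(f,n,None if q is None else np.round(q,2))
for c in('top','side'):
    ci=camera_info(c)
    for t in('crank_axis','crank_knob'):
        z=.126
        for m in mark_of(c,t)[:1]: w=p2z(ci,m['xy'],z); print(c,t,round(m['p'],2),np.round(w,4),np.round(inr(w)*1000,1))
print(get_obs()['time'])
E
```

```text
case [  61.4 -401.7]
b0 [  0.2 -97.1]
b1 [-0.2 -4.1]
b2 [  0.1 -40.6]
b3 [   0.5 -133.7]
knob [-28.9 143.9]
ball [98.9 80.2]
hous [ -1.6 104.8]
jaw [ 0.2 54. ]
0 case [-0.45  0.42  0.93  1.89 -0.39  1.02 -0.82]
0 caseup [-0.77  0.42  1.38  1.73 -0.42  1.34 -0.76]
0 row [-0.94  0.08  0.65  1.8  -0.05  1.28 -1.99]
0 rowd [-0.92  0.37  0.69  2.01 -0.3   0.86 -1.78]
0 knob [-1.15  0.52  0.63  1.79 -0.36  0.95 -2.08]
0 knob2 [-1.03  0.59  0.64  1.69 -0.41  0.99 -1.96]
0 ball [-0.93  0.63  0.66  1.61 -0.43  1.05 -1.86]
3.141592653589793 case [-0.43  0.4   0.89  1.89 -0.37  1.02  2.31]
3.141592653589793 caseup [-0.68  0.29  1.19  1.73 -0.28  1.31  2.25]
3.141592653589793 row [-0.71  0.08  0.4   1.79 -0.03  1.28  1.13]
3.141592653589793 rowd [-0.65  0.32  0.37  2.   -0.15  0.85  1.23]
3.141592653589793 knob [-0.77  0.45  0.15  1.77 -0.08  0.92  0.83]
3.141592653589793 knob2 [-0.69  0.52  0.18  1.68 -0.11  0.96  0.96]
3.141592653589793 ball [-0.62  0.55  0.23  1.59 -0.14  1.01  1.07]
top crank_axis 0.64 [0.5414 0.3134 0.126 ] [  2.3 115.9]
top crank_knob 0.47 [0.5122 0.3518 0.126 ] [-32.  149.8]
side crank_axis 0.97 [0.5386 0.3093 0.126 ] [1.000e-01 1.114e+02]
side crank_knob 0.52 [0.5125 0.3539 0.126 ] [-32.1 151.9]
2.95
```

```bash
python3 - <<'E'
from h import *
yc=np.radians(6.5)+np.pi
goto(rk(0,-.02,.32),down(YR+np.pi))
goto((.527,-.2073,.27),down(yc))
p,d=snapshot('wrist'); save('w1',p); np.savez('w1',d=d,ci=np.array([0])); ci=camera_info('wrist')
C=cloud(ci,d); C[d<=0]=9
for a,b in((.19,.21),(.15,.166)):
    M=(C[...,2]>a)&(C[...,2]<b)&(abs(C[...,0]-.527)<.08)&(abs(C[...,1]+.207)<.05)
    r=cv2.minAreaRect(C[M][:,:2].astype(np.float32)*1000); print(M.sum(),r)
o=get_obs(); print(o['time'],o['eef_pos'],np.round(o['joint_positions'],2),o['contact_force'])
E
```

```text
2302 ((525.6464233398438, -207.37831115722656), (59.62802505493164, 15.829390525817871), 6.261406898498535)
2901 ((525.7423706054688, -207.47250366210938), (95.21675872802734, 32.00558853149414), 6.377500534057617)
6.3 [ 0.5280321  -0.2050486   0.26994815] [-0.3   0.22  0.69  1.79 -0.15  1.19  2.12] [-0.05227464  0.00222296 -0.22012569]
```

View pics/w1.png

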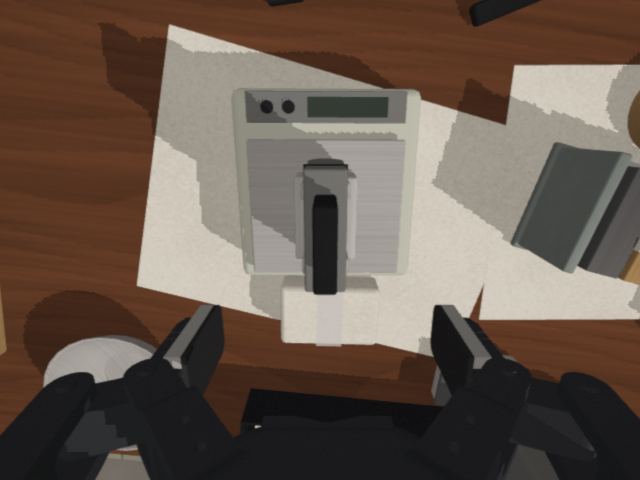

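The wrist view shows the grey case with the black grip at (325,245), between the cheeks, at (0.5257, −0.2074) with yaw 6.3°. That agrees with the fixed cameras. Going to grasp.

```bash
python3 - <<'E'
from h import *
yc=np.radians(6.3)+np.pi
move_straight((.5257,-.2074,.24),down(yc)); 
o=get_obs(); print(o['eef_pos'])
move_straight((.5257,-.2074,.167),max_speed=.08,stop_force=12)
o=get_obs(); print(o['eef_pos'],o['contact_force'])
err=np.array([.5257,-.2074,.167])-o['eef_pos']; print(err)
grab(); o=get_obs(); print(o['time'],o['eef_pos'],o['contact_force'],o['wrist_torque'],o['gripper_width'])
dwell(.2); o=get_obs(); print(o['eef_pos'],o['contact_force'])
E
```

```text
[ 0.52543517 -0.20616721  0.23928863]
[ 0.52621449 -0.20771144  0.16756985] [ 0.22489534 -0.16549291 -0.33949159]
[-0.00051449  0.00031144 -0.00056985]
8.35 [ 0.5259571  -0.20741292  0.16725349] [ 0.39712125 -0.27258716  1.91475029] [ 0.0639446   0.01168767 -0.01610187] 0.015071691785129957
[ 0.52594224 -0.20741815  0.16723351] [-0.68858479  0.93130048  0.45740965]
```

```bash
python3 - <<'E'
from h import *
move_straight((.5259,-.2074,.23),max_speed=.12,stop_force=15)
o=get_obs(); print(o['eef_pos'],o['contact_force'],o['gripper_width'])
move_straight((.5259,-.2074,.33),max_speed=.2)
goto(rk(0,-.0665,.32),down(YR+np.pi)); dwell(.2)
o=get_obs(); print(o['time'],o['eef_pos'],inr(o['eef_pos']),o['contact_force'],o['wrist_torque'],np.round(o['joint_positions'],2))
for c in('side','wrist'):
    p,d=snapshot(c); save(c+'2',p)
    if c=='wrist':
        ci=camera_info(c); C=cloud(ci,d); C[d<=0]=9; np.savez('w2',C=C,p=p)
E
```

```text
[ 0.52501931 -0.20692539  0.22899213] [-0.78945156  0.2431927  -3.24255607] 0.015154819275979694
11.3583 [0.51394972 0.13132099 0.32003613] [ 0.00077407 -0.06825083] [-0.78052337 -0.74283719 -4.20286964] [ 0.00799205  0.01749244 -0.01386202] [-0.81  0.08  0.51  1.8  -0.04  1.28  1.14]
```

View pics/side2.png

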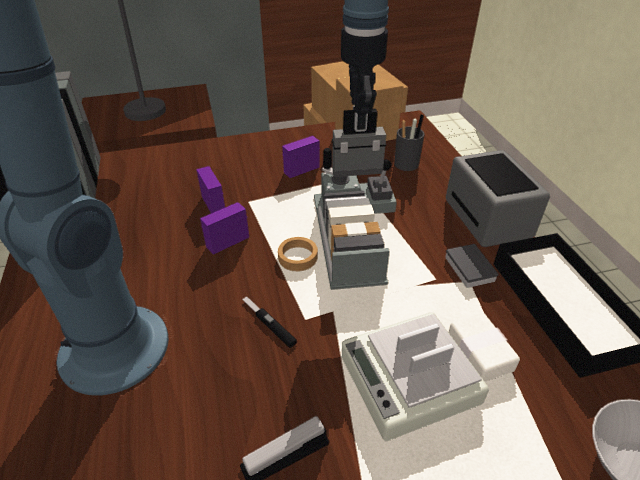

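View pics/wrist2.png

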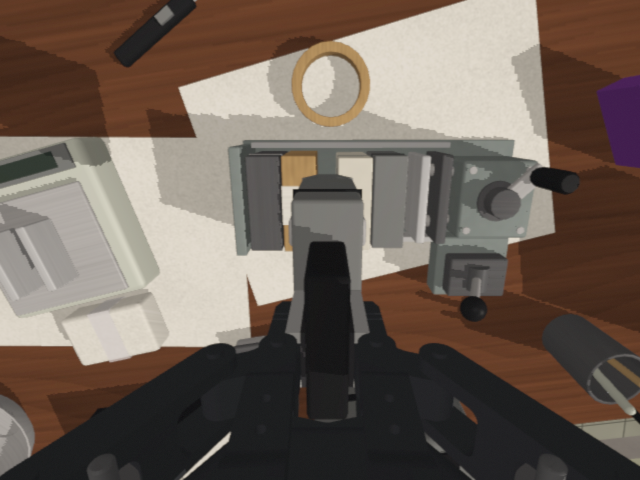

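The side view shows the case hanging upright over the gap. The wrist view shows the gap edge near (333,165), the crank hub at (500,200), the knob at (570,183) and the lever ball at (473,308). I'll refine the rack pose from this cloud.

```bash
python3 - <<'E'
from h import *
C=np.load('w2.npz')['C']
X=(C[...,:2]-RO)@EX; Y=(C[...,:2]-RO)@EY; Z=C[...,2]
def rr(n,x0,x1,y0,y1,z0,z1):
    M=(X>x0)&(X<x1)&(Y>y0)&(Y<y1)&(Z>z0)&(Z<z1)
    if M.sum()<20: print(n,M.sum());return
    r=cv2.minAreaRect(np.c_[X[M],Y[M]].astype(np.float32)*1000); print(n,M.sum(),np.round(r[0],1),np.round(r[1],1),round(r[2],1),'z',round(np.median(Z[M]),4), 'y 2/98', np.round(np.percentile(Y[M],[1,99])*1000,1),'x',np.round(np.percentile(X[M],[1,99])*1000,1))
rr('b3',-.06,.06,-.149,-.1155,.095,.102); rr('b0',-.06,.0,-.115,-.07,.098,.105); rr('b2',-.06,.0,-.065,-.02,.100,.108); rr('b1',-.06,.06,-.022,.03,.092,.1)
rr('wall',-.07,.07,-.18,-.149,.09,.098)
rr('housing',-.07,.07,.04,.2,.076,.084)
rr('pad',-.07,.07,.015,.045,.078,.085);rr('pad/jaw',-.07,.07,.015,.065,.078,.087)
rr('hub',-.03,.03,.07,.15,.098,.115); rr('knobtop',-.08,.0,.11,.2,.143,.156); rr('knob',-.08,.0,.11,.2,.115,.156); rr('ball',.08,.12,.05,.12,.12,.155)
rr('rail',-.07,-.05,-.15,.1,.033,.039)
E
```

```text
b3 2999 [  -0.5 -132.7] [32.5 99.6] 89.9 z 0.0983 y 2/98 [-148.7 -116.8] x [-49.3  47.8]
b0 1101 [-25.2 -97.7] [33.4 50.6] 89.0 z 0.1014 y 2/98 [-114.1  -80.8] x [-50.4  -1.5]
b2 995 [-24.3 -40.3] [48.4 33.3] 0.2 z 0.1033 y 2/98 [-57. -24.] x [-48.5  -1.5]
b1 3005 [-1.4 -3.9] [34.5 96.7] 89.8 z 0.0953 y 2/98 [-20.7  12.7] x [-49.6  45.8]
wall 1358 [  -1.3 -158.8] [115.   19.4] 0.1 z 0.0942 y 2/98 [-168.1 -149.6] x [-57.8  54.7]
housing 5218 [ -1.1 103.1] [ 97.  103.4] 0.1 z 0.0794 y 2/98 [ 52.1 152.7] x [-45.5  41.8]
pad 820 [-1.4 34.7] [10.3 94.4] 89.9 z 0.081 y 2/98 [29.8 39.7] x [-47.6  44.4]
pad/jaw 1797 [-1.1 46.8] [34.3 97. ] 89.9 z 0.0805 y 2/98 [29.9 63.3] x [-48.6  45.5]
hub 784 [ -5.3 122.5] [30.7 47.9] 29.9 z 0.1003 y 2/98 [100.7 138. ] x [-29.  13.]
knobtop 442 [-29.9 143.1] [20.4 18.3] 2.5 z 0.1477 y 2/98 [134.7 152. ] x [-39.3 -20.7]
knob 854 [-30.  142.8] [20.7 18.7] 2.5 z 0.1437 y 2/98 [134.  151.7] x [-40.1 -20.8]
ball 558 [96.7 78.7] [22.3 25.2] 24.0 z 0.1439 y 2/98 [67.5 89.8] x [ 86.2 108.1]
rail 1104 [-55.6 -38.1] [223.8  11.2] 90.0 z 0.0353 y 2/98 [-147.6   71.4] x [-61.2 -50.3]
```

```bash
cat > ins.py <<'E'
from h import *
import sys
zt=float(sys.argv[1]); step=float(sys.argv[2]); y=float(sys.argv[3]); fl=float(sys.argv[4])
x=-.0008; base=np.array([-.78,-.74,-4.2])
z=get_obs()['eef_pos'][2]
while z>zt+1e-6:
    z=max(z-step,zt)
    s=move_straight(rk(x,y,z),down(YR+np.pi),max_speed=.06,stop_force=fl)
    o=get_obs(); F=o['contact_force']-base; fx,fy=F[:2]@EX,F[:2]@EY; p=inr(o['eef_pos'])
    print('%.2f cmd %.4f act z %.4f xy %s F %.1f %.1f %.1f M %s s%d w %.4f'%(o['time'],z,o['eef_pos'][2],np.round(p*1000,1),fx,fy,F[2],np.round(o['wrist_torque'],1),s,o['gripper_width']))
    if s or F[2]>fl: break
    if abs(fy)>4: y+=np.sign(fy)*min(.0006,abs(fy)*1e-4)
    if abs(fx)>4: x+=np.sign(fx)*min(.0006,abs(fx)*1e-4)
print('y',y,'x',x)
E
python3 - <<'E'
from h import *
move_straight(rk(-.0008,-.0665,.217),down(YR+np.pi),max_speed=.12); dwell(.15)
o=get_obs(); print(o['time'],o['eef_pos'],inr(o['eef_pos']),o['contact_force'])
E
python3 ins.py .185 .008 -.0665 40
```

```text
12.6167 [0.51345701 0.13354761 0.21810073] [-2.74623891e-05 -6.61158567e-02] [-0.21286853 -0.2290407  -3.56842035]
12.88 cmd 0.2101 act z 0.2095 xy [ -1.4 -66.7] F 0.5 1.0 -0.2 M [ 0. -0. -0.] s0 w 0.0153
13.17 cmd 0.2021 act z 0.2013 xy [ -1.4 -66.8] F 0.2 0.2 0.1 M [-0.  0.  0.] s0 w 0.0148
13.45 cmd 0.1941 act z 0.1934 xy [ -1.2 -67.1] F 1.4 -0.1 -0.8 M [-0.2  0.1 -0.1] s0 w 0.0150
13.73 cmd 0.1861 act z 0.1855 xy [ -1.  -66.6] F 1.1 0.4 1.5 M [-0.2 -0.1 -0.1] s0 w 0.0154
13.98 cmd 0.1850 act z 0.1849 xy [ -0.9 -66.3] F 0.3 0.9 0.7 M [-0.1 -0.1 -0.1] s0 w 0.0151
y -0.0665 x -0.0008
```

```bash
python3 - <<'E'
from h import *
p,d=snapshot('side'); cv2.imwrite('pics/s3.png',cv2.resize(p[110:310,260:440],(540,600),interpolation=3)[:,:,::-1])
p,d=snapshot('wrist'); save('w3',p)
E
```

```text
(no output)
```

View pics/s3.png

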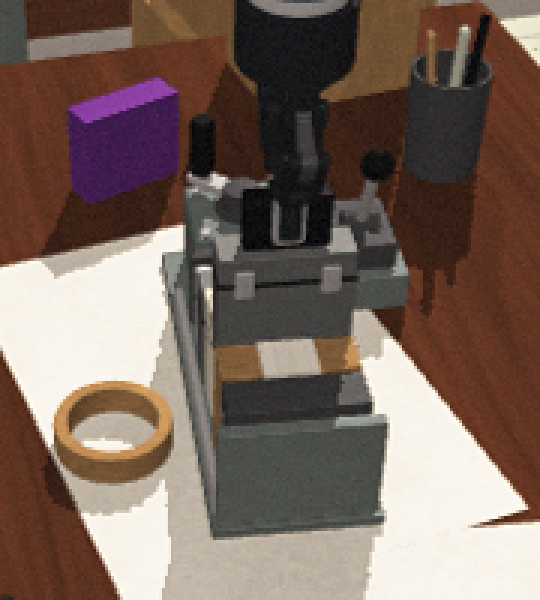

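View pics/w3.png

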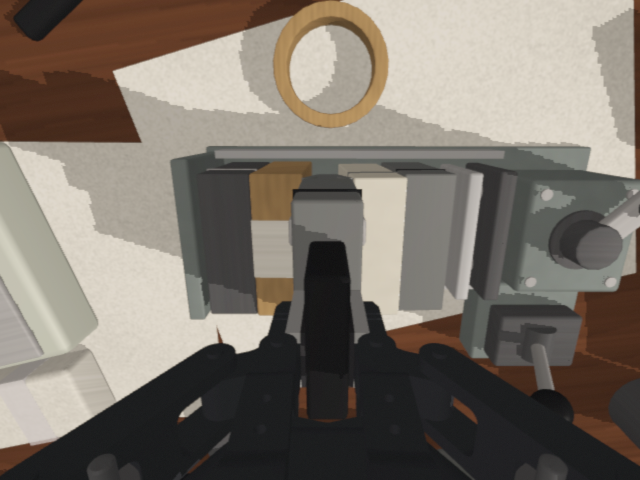

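The case foot is in the gap at (325,185), and the white and brown neighbours are close on each side and still upright. Pushing on.

```bash
python3 ins.py .112 .006 -.0665 45
```

```text
14.33 cmd 0.1789 act z 0.1784 xy [ -1.1 -66.4] F 0.7 1.1 -0.9 M [ 0.  -0.1 -0.1] s0 w 0.0149
14.58 cmd 0.1729 act z 0.1723 xy [ -1.2 -66.5] F 1.1 1.8 -0.9 M [ 0.  -0.2 -0.1] s0 w 0.0152
14.83 cmd 0.1669 act z 0.1664 xy [ -1.  -66.5] F 0.9 0.7 0.6 M [ 0.1 -0.2 -0.1] s0 w 0.0152
15.08 cmd 0.1609 act z 0.1604 xy [ -1.  -66.5] F 1.2 2.3 -0.7 M [ 0.1 -0.2 -0.1] s0 w 0.0151
15.33 cmd 0.1549 act z 0.1545 xy [ -0.9 -66.5] F 1.4 2.0 -0.6 M [ 0.1 -0.3 -0.1] s0 w 0.0153
15.58 cmd 0.1489 act z 0.1484 xy [ -1.  -66.5] F 1.0 1.9 -0.9 M [ 0.1 -0.3 -0. ] s0 w 0.0150
15.83 cmd 0.1429 act z 0.1424 xy [ -1.1 -66.6] F 2.5 1.0 -0.3 M [ 0.1 -0.3 -0.1] s0 w 0.0150
16.08 cmd 0.1369 act z 0.1363 xy [ -1.1 -66.5] F 1.6 1.3 0.5 M [ 0.2 -0.3 -0.1] s0 w 0.0153
16.33 cmd 0.1309 act z 0.1305 xy [ -0.7 -66.4] F 2.0 1.7 -0.9 M [ 0.2 -0.5 -0. ] s0 w 0.0152
16.58 cmd 0.1249 act z 0.1245 xy [ -0.6 -66.6] F 3.4 0.8 -0.6 M [ 0.1 -0.6  0. ] s0 w 0.0151
16.83 cmd 0.1189 act z 0.1184 xy [ -0.7 -66.8] F 3.6 1.8 0.1 M [-0.  -0.7 -0. ] s0 w 0.0153
17.08 cmd 0.1129 act z 0.1117 xy [ -2.7 -66.8] F 0.4 0.6 0.6 M [ 0.1  0.  -0. ] s0 w 0.0152
17.33 cmd 0.1120 act z 0.1116 xy [ -1.4 -66.7] F 0.5 0.8 -0.8 M [-0.   0.1 -0. ] s0 w 0.0151
y -0.0665 x -0.0008
```

```bash
python3 - <<'E'
from h import *
s=move_straight(rk(-.0008,-.0667,.106),down(YR+np.pi),max_speed=.02,stop_force=20)
o=get_obs(); print(s,o['time'],o['eef_pos'],inr(o['eef_pos']),o['contact_force'],o['wrist_torque'])
for c in('side','wrist'):
    p,d=snapshot(c); save(c+'4',p)
    C=cloud(camera_info(c),d); X=(C[...,:2]-RO)@EX; Y=(C[...,:2]-RO)@EY; Z=C[...,2]
    for a,b in((.135,.155),(.096,.108)):
        M=(d>0)&(abs(X+.001)<.05)&(abs(Y+.067)<.017)&(Z>a)&(Z<b)
        if M.sum()>5: print(c,a,M.sum(),np.round(np.percentile(Z[M],[5,50,95]),4))
E
```

```text
True 17.5583 [0.51234376 0.13306961 0.11124086] [-0.00106225 -0.06674594] [-4.60601601e-01 -3.55905303e-05  4.35813758e+00] [-0.13107755  0.05148777 -0.04751585]
side 0.135 122 [0.1361 0.1432 0.1468]
side 0.096 299 [0.1004 0.1029 0.1063]
wrist 0.135 8546 [0.139  0.1433 0.1498]
wrist 0.096 5165 [0.0997 0.1013 0.1031]
```

View pics/side4.png

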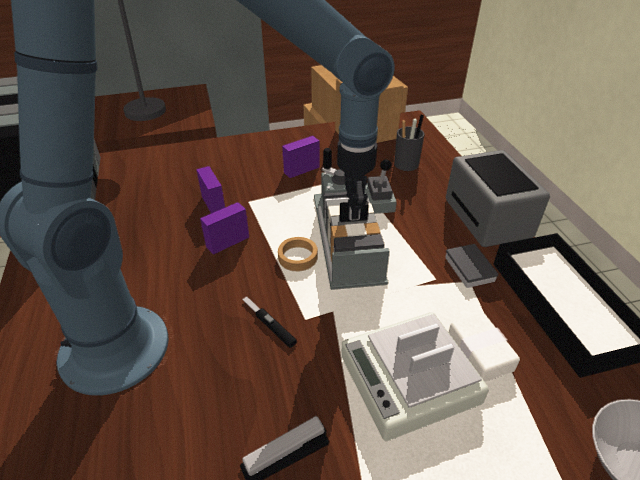

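View pics/wrist4.png

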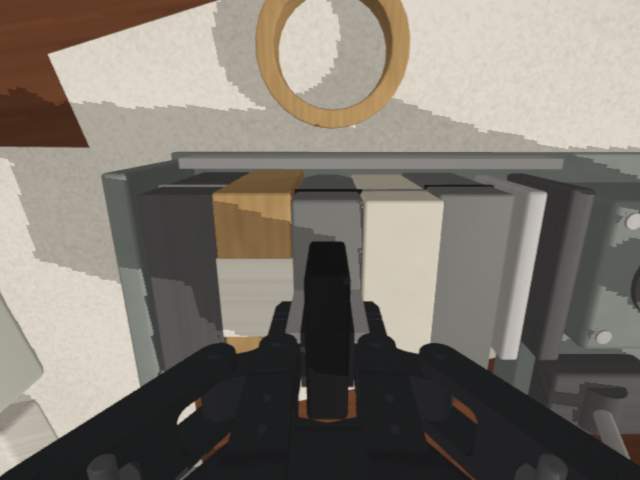

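```bash
python3 - <<'E'
from h import *
gripper_open(); o=get_obs(); print(o['time'],o['contact_force'])
move_straight(rk(-.001,-.0667,.22),max_speed=.15,stop_force=15)
goto(rk(-.0295,.1433-.06,.24),down(YR+np.pi)); dwell(.1)
p,d=snapshot('wrist'); save('w5',p); ci=camera_info('wrist')
C=cloud(ci,d); X=(C[...,:2]-RO)@EX; Y=(C[...,:2]-RO)@EY; Z=C[...,2]; Z[d<=0]=9
np.savez('w5',X=X,Y=Y,Z=Z)
for n,M in dict(hub=(abs(X)<.03)&(abs(Y-.114)<.03)&(Z>.1)&(Z<.14),hubhi=(abs(X)<.025)&(abs(Y-.114)<.025)&(Z>.106)&(Z<.14),knob=(X<-.01)&(X>-.07)&(abs(Y-.143)<.03)&(Z>.144)&(Z<.16),case=(abs(X)<.04)&(abs(Y+.067)<.012)&(Z>.13)&(Z<.16)).items():
    if M.sum()<5: print(n,M.sum()); continue
    r=cv2.minAreaRect(np.c_[X[M],Y[M]].astype(np.float32)*1000); print(n,M.sum(),np.round(r[0],1),np.round(r[1],1),round(r[2],1),np.round(np.percentile(Z[M],[5,50,95]),4))
o=get_obs(); print(o['time'],inr(o['eef_pos']),np.round(o['joint_positions'],2))
p,d=snapshot('top'); cv2.imwrite('pics/t5.png',cv2.resize(p[120:280,170:490],(800,400),interpolation=3)[:,:,::-1])
E
```

```text
18.3417 [-0.42538164  0.2990937  -0.14710068]
hub 812 [ -5.1 122.1] [30.1 46.6] 31.3 [0.1001 0.1008 0.1129]
hubhi 5 [-24.3 135.5] [0.6 0.1] 27.4 [0.1131 0.1266 0.1371]
knob 656 [-29.5 144.3] [19.8 20.3] 54.8 [0.1447 0.1481 0.1494]
case 2429 [ -1.3 -67.1] [17.3 59.8] 89.4 [0.132  0.143  0.1445]
20.05 [-0.02869782  0.08081285] [-0.94  0.25  0.42  1.78 -0.11  1.13  0.94]
```

View pics/w5.png

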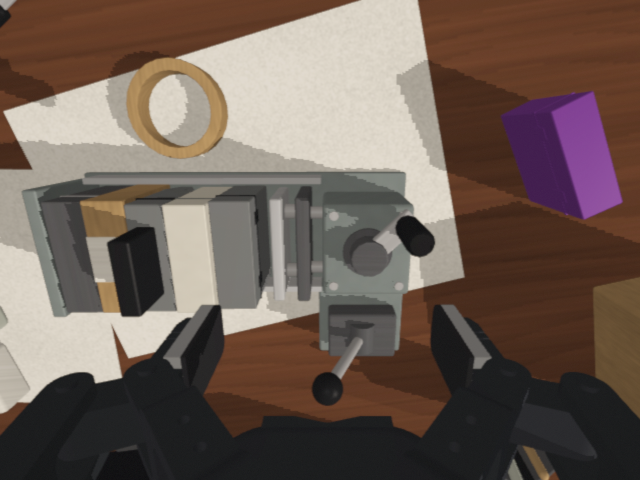

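The wrist view shows the filed case standing at (135,270) with its neighbours upright, the knob at (415,237), the hub at (370,252) and the ball at (328,388). The fitted axis is rack (−1, 115) with radius 40.9 mm, which matches the 41 mm spec. Gripping the knob.

```bash
python3 - <<'E'
from h import *
q=down(YR+np.pi)
goto(rk(-.0295,.1441,.20),q)
move_straight(rk(-.0295,.1441,.113),q,max_speed=.1,stop_force=10)
dwell(.1); o=get_obs(); print(o['time'],o['eef_pos'],inr(o['eef_pos']),o['contact_force'])
grab(); dwell(.1); o=get_obs(); print(o['time'],inr(o['eef_pos']),o['eef_pos'][2],o['contact_force'],o['wrist_torque'],o['gripper_width'])
E
```

```text
21.6083 [0.51467237 0.34630796 0.11407069] [-0.02880242  0.14469317] [-0.1828418   0.61057189 -0.21385697]
22.325 [-0.0295254  0.1449186] 0.11342447599162951 [-0.23826493  1.46990237  1.75113461] [0.27655523 0.11712265 0.00850802] 0.019561105195294713
```

```bash
cat > crank.py <<'E'
from h import *
import sys
n=int(sys.argv[1]); th=np.radians(float(sys.argv[2])); cx,cy,r=[float(a) for a in sys.argv[3:6]]; lim=float(sys.argv[6]); st=np.radians(float(sys.argv[7]))
q=down(YR+np.pi)
for i in range(n):
    th-=st
    s=move_straight(rk(cx+r*np.cos(th),cy+r*np.sin(th),.113),q,max_speed=.08,stop_force=35)
    o=get_obs(); F=o['contact_force']; f=np.array([F[:2]@EX,F[:2]@EY]); p=inr(o['eef_pos'])
    er=np.array([np.cos(th),np.sin(th)]); et=np.array([np.sin(th),-np.cos(th)])
    d=p-[cx,cy]; tha=np.arctan2(d[1],d[0])
    print('%.2f th %.1f act %.1f r %.1f Ft %.1f Fr %.1f Fz %.1f s%d'%(o['time'],np.degrees(th),np.degrees(tha),np.hypot(*d)*1e3,f@et,f@er,F[2],s),flush=True)
    fr=f@er
    if abs(fr)>5: cx,cy=np.array([cx,cy])+er*np.clip(fr*1e-4,-.0008,.0008)
    if s or f@et<-lim: print('STOP');break
print('next',np.degrees(th),cx,cy)
E
python3 crank.py 4 134 -.001 .115 .041 18 15
```

```text
22.61 th 119.0 act 119.3 r 41.6 Ft -1.8 Fr 1.3 Fz 5.7 s0
22.89 th 104.0 act 104.0 r 41.9 Ft -2.3 Fr 2.8 Fz 4.8 s0
23.18 th 89.0 act 88.7 r 42.2 Ft -1.7 Fr 3.0 Fz 3.4 s0
23.46 th 74.0 act 73.6 r 42.3 Ft -0.9 Fr 3.5 Fz 3.0 s0
next 74.00000000000001 -0.001 0.115
```

```bash
python3 crank.py 14 74 -.001 .1158 .041 18 15
```

```text
23.74 th 59.0 act 58.2 r 41.7 Ft -2.1 Fr 2.9 Fz 4.0 s0
24.02 th 44.0 act 42.8 r 41.8 Ft -2.0 Fr 3.0 Fz 3.3 s0
24.31 th 29.0 act 27.6 r 41.8 Ft -2.0 Fr 3.1 Fz 3.1 s0
24.59 th 14.0 act 12.5 r 41.8 Ft -0.7 Fr 2.6 Fz 4.5 s0
24.88 th -1.0 act -2.5 r 41.7 Ft -3.2 Fr 1.8 Fz 5.5 s0
25.16 th -16.0 act -17.7 r 41.6 Ft -1.5 Fr 1.3 Fz 6.1 s0
25.44 th -31.0 act -32.5 r 41.5 Ft -1.5 Fr 0.7 Fz 6.6 s0
25.73 th -46.0 act -47.1 r 41.3 Ft -1.6 Fr -0.5 Fz 6.1 s0
26.01 th -61.0 act -61.7 r 41.1 Ft -2.0 Fr -2.8 Fz 6.0 s0
26.29 th -76.0 act -76.2 r 40.9 Ft -1.2 Fr -3.1 Fz 5.4 s0
26.57 th -91.0 act -90.6 r 40.7 Ft -2.3 Fr -3.5 Fz 4.5 s0
26.86 th -106.0 act -104.9 r 40.6 Ft -2.6 Fr -4.5 Fz 4.0 s0
27.14 th -121.0 act -118.9 r 40.5 Ft -2.5 Fr -4.0 Fz 3.9 s0
27.43 th -136.0 act -132.5 r 40.4 Ft -1.2 Fr -4.0 Fz 4.3 s0
next -135.99999999999997 -0.001 0.1158
```

```bash
python3 - <<'E'
from h import *
p,d=snapshot('side'); cv2.imwrite('pics/s6.png',cv2.resize(p[110:310,260:440],(540,600),interpolation=3)[:,:,::-1])
E
python3 crank.py 14 -136 -.0005 .1155 .041 16 10
```

```text
27.73 th -146.0 act -140.8 r 40.5 Ft -3.1 Fr -3.4 Fz 5.4 s0
27.98 th -156.0 act -150.4 r 40.5 Ft -3.3 Fr -3.5 Fz 7.8 s0
28.23 th -166.0 act -160.0 r 40.7 Ft -2.0 Fr -2.7 Fz 8.3 s0
28.48 th -176.0 act -169.9 r 40.8 Ft -2.9 Fr -1.2 Fz 10.3 s0
28.73 th -186.0 act -179.9 r 40.9 Ft -3.8 Fr 0.9 Fz 12.2 s0
28.98 th -196.0 act 177.3 r 40.8 Ft -11.8 Fr 1.4 Fz 19.4 s0
29.23 th -206.0 act 176.6 r 40.7 Ft -23.8 Fr 1.8 Fz 30.1 s0
STOP
next -205.99999999999994 -0.0005 0.1155
```

View pics/s6.png

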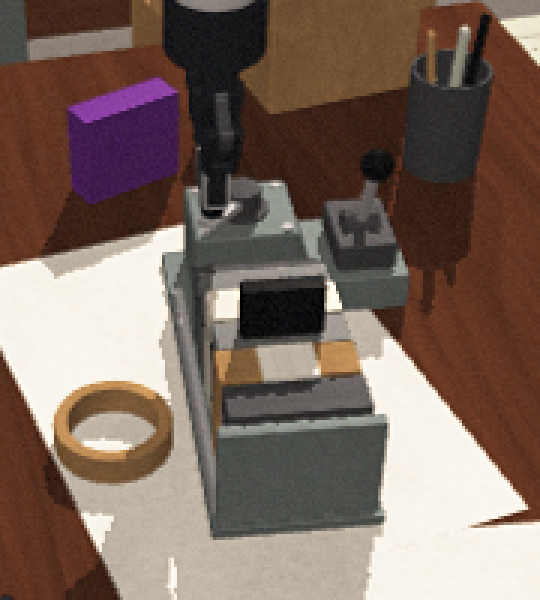

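The crank hit its stop after about 5.5 rad, with Ft rising to 24 N. I'll relax, release and inspect.

```bash
python3 - <<'E'
from h import *
q=down(YR+np.pi)
th=np.radians(-187.5); move_straight(rk(-.0005+.041*np.cos(th),.1155+.041*np.sin(th),.114),q,max_speed=.04)
o=get_obs(); print(o['time'],inr(o['eef_pos']),o['contact_force'])
gripper_open(); 
p=get_obs()['eef_pos']; move_straight((p[0],p[1],.24),max_speed=.15,stop_force=15)
goto(rk(.03,.06,.30),q); dwell(.1)
p,d=snapshot('wrist'); save('w7',p); ci=camera_info('wrist')
C=cloud(ci,d); X=(C[...,:2]-RO)@EX; Y=(C[...,:2]-RO)@EY; Z=C[...,2]; Z[d<=0]=9
def rr(n,x0,x1,y0,y1,z0,z1):
    M=(X>x0)&(X<x1)&(Y>y0)&(Y<y1)&(Z>z0)&(Z<z1)
    if M.sum()<20: print(n,M.sum());return
    r=cv2.minAreaRect(np.c_[X[M],Y[M]].astype(np.float32)*1000); print(n,M.sum(),np.round(r[0],1),np.round(r[1],1),round(r[2],1),'z',np.round(np.percentile(Z[M],[5,50,95]),4), 'y 1/99', np.round(np.percentile(Y[M],[1,99])*1000,1))
rr('knob',-.09,.09,.06,.2,.143,.156);rr('ball',.07,.13,.04,.15,.12,.155);rr('grip',-.05,.05,-.1,-.03,.135,.155)
rr('row',-.045,.045,-.150,-.02,.09,.11);rr('b2b1',-.045,.045,-.05,.03,.09,.11);rr('pad',-.07,.07,-.0,.06,.076,.0875)
M=(X>.07)&(X<.13)&(Y>.04)&(Y<.15)&(Z>.125)&(Z<.155); Q=np.c_[X[M],Y[M],Z[M]]
s=np.linalg.lstsq(np.c_[2*Q,np.ones(len(Q))],(Q**2).sum(1),rcond=None)[0]; print('sphere',s[:3],np.sqrt(s[3]+(s[:3]**2).sum()))
T=np.load('top0.npz');D=T['d'];CT=cloud(camera_info('top'),D); XT=(CT[...,:2]-RO)@EX; YT=(CT[...,:2]-RO)@EY; ZT=CT[...,2]
M=(D>0)&(XT>.04)&(XT<.25)&(YT>.185)&(YT<.34)&(ZT>.05); print('cup xy range',XT[M].min(),XT[M].max(),YT[M].min(),ZT[M].max())
for k in(-1,1):
    for pt in(rk(.098,.08,.118),rk(.098,.163,.118)):
        s=solve_ik(pt,down(YR+k*np.pi/2)); print(k,None if s is None else np.round(s,2))
o=get_obs();print(o['time'],np.round(o['joint_positions'],2))
p,d=snapshot('side'); cv2.imwrite('pics/s7.png',cv2.resize(p[110:310,260:440],(540,600),interpolation=3)[:,:,::-1])
E
```

```text
29.7083 [-0.0413718   0.11711893] [-0.79464825 -3.53223941  7.19358388]
knob 572 [19.  97.1] [ 20.  148.6] 72.6 z [0.144  0.1476 0.1492] y 1/99 [ 77.1 125.4]
ball 609 [97.5 79.9] [25.2 23.6] 73.8 z [0.1356 0.1444 0.1485] y 1/99 [68.2 91.6]
grip 1579 [ -1.5 -71.9] [16.6 59.4] 89.6 z [0.1374 0.1431 0.1444] y 1/99 [-79.4 -63.9]
row 10687 [ -0. -85.] [130.  90.] 90.0 z [0.0975 0.1016 0.1042] y 1/99 [-148.7  -21.1]
b2b1 6374 [  0.3 -19. ] [61.9 89.4] 90.0 z [0.0942 0.0964 0.1042] y 1/99 [-49.3  11.5]
pad 2270 [-1.4 24.6] [96.8 26.6] 0.1 z [0.0787 0.0805 0.0825] y 1/99 [11.5 37.7]
sphere [0.0985775  0.08001705 0.13625114] 0.012497044768267261
cup xy range 0.18083131667900662 0.24999346682348056 0.24577605327591676 0.15843508654367155
-1 [-0.59  0.56  0.18  1.6  -0.12  0.99  2.63]
-1 [-0.66  0.64  0.16  1.47 -0.11  1.04  2.52]
1 [-0.92  0.64  0.65  1.62 -0.43  1.03 -0.28]
1 [-0.97  0.72  0.63  1.49 -0.45  1.08 -0.39]
32.025 [-0.86  0.28  0.45  1.62 -0.13  1.27  1.04]
```

View pics/w7.png

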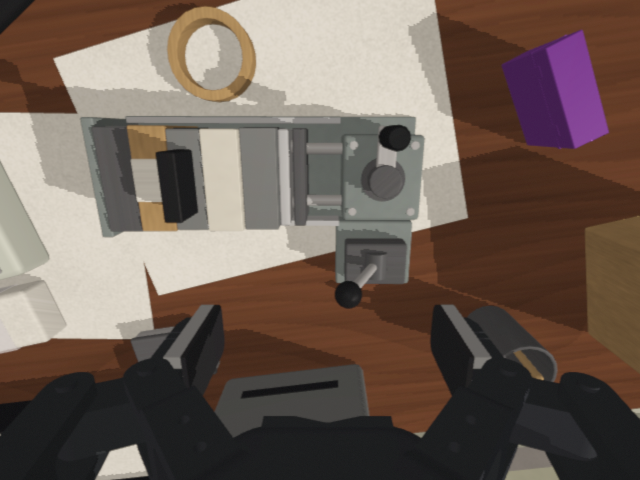

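View pics/s7.png

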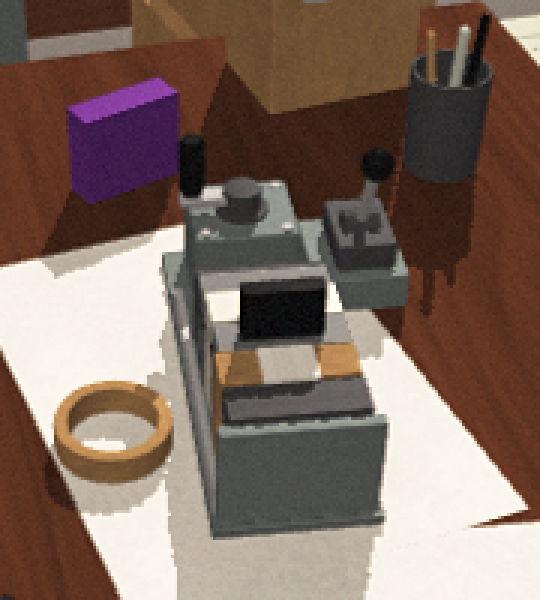

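The grip seems to have moved to y = −72 and the row's end reads 11.5 mm, so I'll check whether that is bias or real tilt by looking straight down on the row.

```bash
python3 - <<'E'
from h import *
q=down(YR+np.pi)
goto(rk(-.065,-.06,.34),q); dwell(.3)
p,d=snapshot('wrist'); save('w8',p); ci=camera_info('wrist')
P2,D2=snapshot('top'); ct=camera_info('top')
np.savez('w8',p=p,d=d,p2=P2,d2=D2)
cv2.imwrite('pics/t8.png',cv2.resize(P2[120:280,170:490],(800,400),interpolation=3)[:,:,::-1])
for nm,dd,cc in(('wrist',d,ci),('top',D2,ct)):
    C=cloud(cc,dd); X=(C[...,:2]-RO)@EX; Y=(C[...,:2]-RO)@EY; Z=C[...,2]; Z[dd<=0]=9
    M=(X>-.045)&(X<-.034)&(Y>-.175)&(Y<.06)&(Z<.16)
    yy=Y[M];zz=Z[M]; b=np.round(yy*1000/4).astype(int)
    print(nm); print(' '.join('%d:%.0f'%(k*4,np.median(zz[b==k])*1000) for k in np.unique(b)))
    M=(abs(X)<.045)&(Y>-.12)&(Y<-.02)&(Z>.136)&(Z<.16)
    print('grip',M.sum(),np.round(np.percentile(Y[M],[2,98])*1000,1),np.round(np.percentile(X[M],[2,98])*1000,1),np.polyfit(Y[M],Z[M],1))
    M=(abs(X)<.06)&(Y<-.15)&(Y>-.18)&(Z>.09)&(Z<.0965); print('wall',np.round(np.percentile(Y[M],[2,98])*1000,1))
    M=(abs(X)<.046)&(Y>.04)&(Y<.18)&(Z>.077)&(Z<.083); print('housing',np.round(np.percentile(Y[M],[2,98])*1000,1))
print(get_obs()['time'])
E
```

```text
wrist
-168:94 -164:94 -160:94 -156:98 -152:99 -148:98 -144:98 -140:98 -136:98 -132:98 -128:99 -124:98 -120:101 -116:101 -112:102 -108:101 -104:102 -100:102 -96:101 -92:101 -88:101 -84:101 -80:101 -76:102 -72:101 -68:101 -64:102 -60:101 -56:102 -52:103 -48:104 -44:103 -40:103 -36:104 -32:103 -28:103 -24:103 -20:95 -16:95 -12:95 -8:95 -4:95 0:96 4:96 8:95 12:94 16:81 20:81 24:69 28:80 32:80 36:80 44:9 48:9 52:9 56:10 60:9
grip 884 [-80.6 -65.1] [-30.9  26.5] [-0.01083746  0.14222372]
wall [-168.4 -157.4]
housing [ 76.3 151.9]
top
-168:97 -164:96Traceback (most recent call last):
  File "<stdin>", line 14, in <module>
    return _quantile_unchecked(
        a, q, axis, out, overwrite_input, method, keepdims, weights)
    return _ureduce(a,
                    func=_quantile_ureduce_func,
    ...<5 lines>...
                    overwrite_input=overwrite_input,
                    method=method)
    r = func(a, **kwargs)
    result = _quantile(arr,
                       quantiles=q,
    ...<2 lines>...
                       out=out,
                       weights=wgt)
    slices_having_nans = np.isnan(arr[-1, ...])
                                  ~~~^^^^^^^^^
IndexError: index -1 is out of bounds for axis 0 with size 0
```

View pics/w8.png

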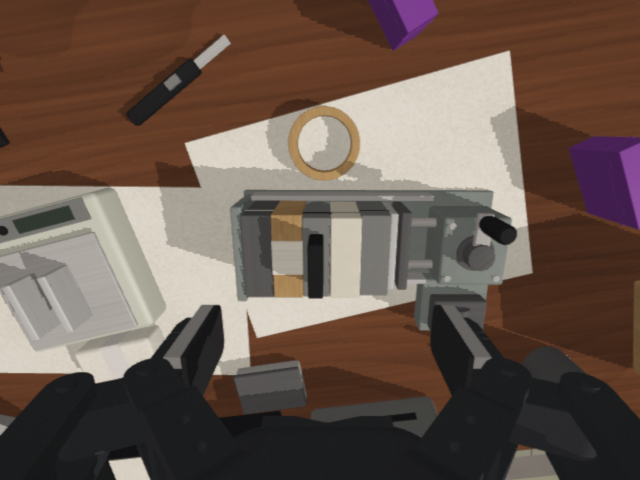

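View pics/t8.png

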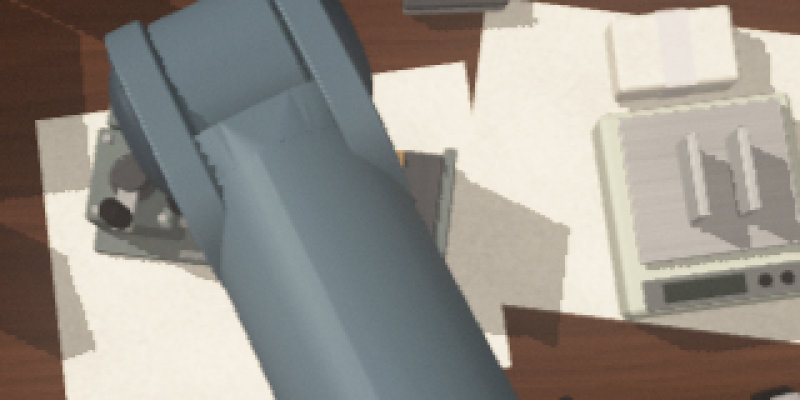

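This is consistent. The tops are flat, so nothing is tilted. Box3's top now reaches y = −157, which means my rack origin was about 5.5 mm off along y. The crank axis at 115.5 against the lever pivot's 121 shows the same shift. With that correction the case stands at rack y ≈ −67 and the row end at ≈ +17.5, both as specified. Now the lever.

```bash
python3 - <<'E'
from h import *
q=down(YR+np.pi/2)
goto(rk(.0985,.080,.23),q)
move_straight(rk(.0985,.080,.120),q,max_speed=.1,stop_force=8)
dwell(.1); o=get_obs(); print(o['time'],inr(o['eef_pos']),o['eef_pos'][2],o['contact_force'],np.round(o['joint_positions'],2))
p,d=snapshot('wrist'); save('w9',p)
E
```

```text
35.75 [0.09921029 0.08035414] 0.12111926969123854 [-0.09643207 -0.03882125 -0.18916551] [-0.85  0.61  0.54  1.61 -0.35  1.02 -0.34]
```

View pics/w9.png

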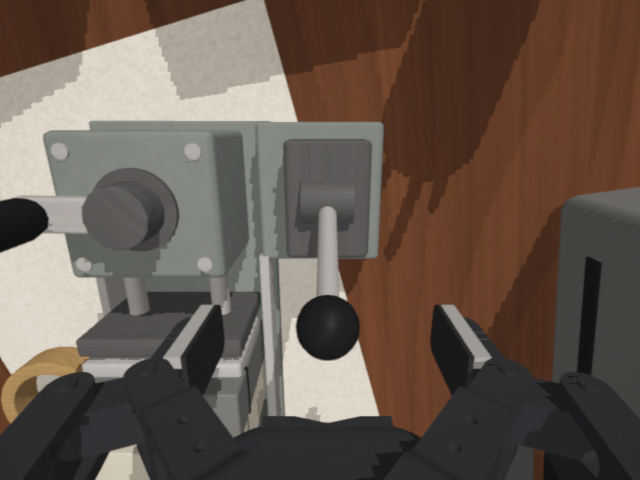

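The ball sits centred between the fingers at (328,328). Gripping it and swinging along the arc.

```bash
python3 - <<'E'
from h import *
q=down(YR+np.pi/2)
grab(); dwell(.1); o=get_obs(); print(o['time'],inr(o['eef_pos']),o['eef_pos'][2],o['contact_force'],o['gripper_width'])
py,pz=.1155,.056
ph0=np.arcsin((.0802-py)/.088); zo=o['eef_pos'][2]-(pz+.088*np.cos(ph0)); x=.0988
print(np.degrees(ph0),zo)
ph=ph0
while ph<np.radians(36):
    ph+=np.radians(6)
    s=move_straight(rk(x,py+.088*np.sin(ph),pz+.088*np.cos(ph)+zo),q,max_speed=.08,stop_force=20)
    o=get_obs();F=o['contact_force'];p=inr(o['eef_pos']); fy=F[:2]@EY
    print('%.2f ph %.1f y %.1f z %.4f Fx %.1f Fy %.1f Fz %.1f w %.4f s%d'%(o['time'],np.degrees(ph),p[1]*1e3,o['eef_pos'][2],F[:2]@EX,fy,F[2],o['gripper_width'],s))
    if s or (ph>np.radians(20) and fy<-9): print('STOP');break
E
```

```text
36.5 [0.09942064 0.07991953] 0.12039813878939588 [ 1.54796743 -0.76736985 -0.16538801] 0.02304981418261567
-23.64923729638658 -0.016211476021741875
36.77 ph -17.6 y 88.4 z 0.1236 Fx 3.3 Fy -2.0 Fz -1.1 w 0.0226 s0
37.03 ph -11.6 y 97.6 z 0.1261 Fx 4.1 Fy -1.8 Fz -1.6 w 0.0230 s0
37.30 ph -5.6 y 109.6 z 0.1274 Fx 5.5 Fy 0.5 Fz -3.6 w 0.0226 s0
37.57 ph 0.4 y 117.3 z 0.1278 Fx 4.9 Fy -0.8 Fz -2.3 w 0.0226 s0
37.83 ph 6.4 y 128.7 z 0.1273 Fx -0.7 Fy 0.5 Fz 0.1 w 0.0008 s0
38.10 ph 12.4 y 136.3 z 0.1253 Fx -0.2 Fy -0.2 Fz 0.5 w -0.0001 s0
38.37 ph 18.4 y 144.3 z 0.1229 Fx 0.1 Fy -0.2 Fz 0.0 w -0.0003 s0
38.63 ph 24.4 y 152.8 z 0.1194 Fx 0.1 Fy -0.0 Fz 0.5 w -0.0002 s0
38.90 ph 30.4 y 160.9 z 0.1151 Fx 0.3 Fy -0.2 Fz -0.9 w -0.0001 s0
39.17 ph 36.4 y 168.5 z 0.1100 Fx -0.3 Fy 0.2 Fz 0.5 w 0.0002 s0
```

The ball slipped out near upright, when the width went to 0. I'll lift and look.

```bash
python3 - <<'E'
from h import *
q=down(YR+np.pi/2)
move_straight(rk(.0988,.19,.125),q,max_speed=.12)
move_straight(rk(.0988,.19,.27),q,max_speed=.2)
move_straight(rk(.0988,.11,.30),q,max_speed=.2);dwell(.1)
p,d=snapshot('wrist'); save('w10',p); ci=camera_info('wrist')
C=cloud(ci,d); X=(C[...,:2]-RO)@EX; Y=(C[...,:2]-RO)@EY; Z=C[...,2]; Z[d<=0]=9
M=(X>.07)&(X<.13)&(Y>.04)&(Y<.2)&(Z>.128)&(Z<.165); Q=np.c_[X[M],Y[M],Z[M]]; print(len(Q),Q.mean(0) if len(Q) else 0)
if len(Q)>20:
    s=np.linalg.lstsq(np.c_[2*Q,np.ones(len(Q))],(Q**2).sum(1),rcond=None)[0]; print('sphere',s[:3],np.sqrt(s[3]+(s[:3]**2).sum()))
print(get_obs()['time'])
E
```

```text
700 [0.09871473 0.1063069  0.15109862]
sphere [0.09880295 0.10405212 0.14305857] 0.012608286926874756
41.1417
```

View pics/w10.png

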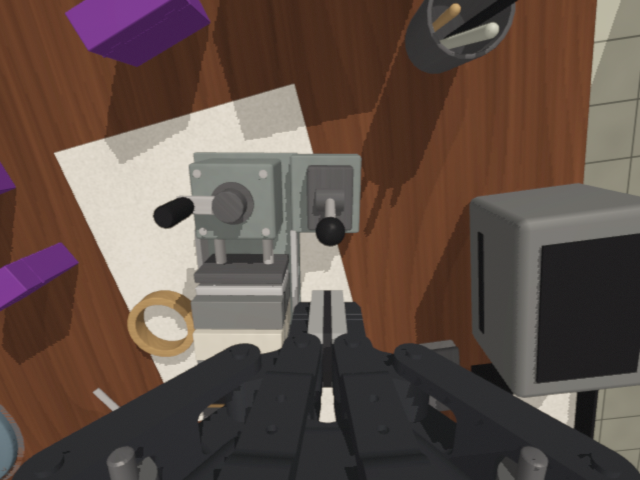

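The ball is now at y = 104, z = 0.143, just short of upright (331,231). I'll push it over with the closed fingers from the −y side.

```bash
python3 - <<'E'
from h import *
q=down(YR+np.pi/2)
move_straight(rk(.0988,.058,.24),q,max_speed=.2)
move_straight(rk(.0988,.058,.131),q,max_speed=.15,stop_force=8)
o=get_obs(); print(o['time'],inr(o['eef_pos']),o['eef_pos'][2],o['contact_force'])
y=.066
while y<.150:
    y+=.008; yb=y+.024; sp=np.clip((yb-.1155)/.088,-.6,.6); z=min(.131,.056+.088*np.sqrt(1-sp**2)-.010)
    s=move_straight(rk(.0988,y,z),q,max_speed=.06,stop_force=12)
    o=get_obs();F=o['contact_force'];p=inr(o['eef_pos'])
    print('%.2f y %.1f z %.4f F %.1f %.1f %.1f s%d'%(o['time'],p[1]*1e3,o['eef_pos'][2],F[:2]@EX,F[:2]@EY,F[2],s))
    if s or F[:2]@EY<-8: print('STOP');break
E
```

```text
42.5667 [0.09982137 0.05868595] 0.13231907743686688 [-0.18093683 -0.49068646  0.76238546]
42.98 y 75.4 z 0.1313 F 0.4 -0.3 -0.3 s0
43.27 y 82.6 z 0.1309 F -0.2 -0.7 -0.7 s0
43.55 y 90.9 z 0.1309 F 0.1 -0.3 -0.3 s0
43.83 y 99.1 z 0.1310 F 0.1 -0.9 0.1 s0
44.12 y 107.1 z 0.1309 F -0.2 0.7 -1.0 s0
44.40 y 115.0 z 0.1309 F 0.6 0.6 -0.6 s0
44.69 y 123.0 z 0.1282 F 0.5 -0.1 1.2 s0
44.98 y 130.9 z 0.1247 F 0.8 0.4 -0.0 s0
45.28 y 134.7 z 0.1206 F 0.4 -4.4 2.4 s0
45.49 y 134.1 z 0.1170 F 0.5 0.1 0.9 s1
STOP
```

Hard stop at y ≈ 135, as expected. Backing off and checking everything.

```bash
python3 - <<'E'
from h import *
q=down(YR+np.pi/2)
move_straight(rk(.0988,.105,.125),q,max_speed=.15)
move_straight(rk(.0988,.09,.30),q,max_speed=.25); dwell(.1)
p,d=snapshot('wrist'); save('w11',p); ci=camera_info('wrist')
C=cloud(ci,d); X=(C[...,:2]-RO)@EX; Y=(C[...,:2]-RO)@EY; Z=C[...,2]; Z[d<=0]=9
M=(X>.07)&(X<.13)&(Y>.04)&(Y<.2)&(Z>.123)&(Z<.165); Q=np.c_[X[M],Y[M],Z[M]]
s=np.linalg.lstsq(np.c_[2*Q,np.ones(len(Q))],(Q**2).sum(1),rcond=None)[0]; print('sphere',s[:3],np.sqrt(s[3]+(s[:3]**2).sum()))
goto((.45,-.25,.40),down(np.pi)); 
for c in('top','side'):
    p,d=snapshot(c); save(c+'12',p); C=cloud(camera_info(c),d); X=(C[...,:2]-RO)@EX; Y=(C[...,:2]-RO)@EY; Z=C[...,2]; Z[d<=0]=9
    M=(abs(X)<.045)&(Y>-.12)&(Y<-.02)&(Z>.138)&(Z<.16); print(c,'grip',M.sum(),np.median(Z[M]),np.round(np.percentile(Y[M],[2,98])*1e3,1))
    M=(X<-.02)&(X>-.09)&(abs(Y-.115)<.05)&(Z>.143)&(Z<.156); print('knob',M.sum(),X[M].mean(),Y[M].mean())
print(get_obs()['time'])
p,_=snapshot('top');cv2.imwrite('pics/t12.png',cv2.resize(p[120:280,170:490],(800,400),interpolation=3)[:,:,::-1])
E
```

```text
sphere [0.09902273 0.15760802 0.13318064] 0.012577358177851248
top grip 216 0.1441429592379746 [-79.1 -63.8]
knob 79 -0.0402377443884013 0.11624004356307296
side grip 190 0.14384784861573324 [-82.5 -65.1]
knob 43 -0.04155320666998151 0.11314416001309521
49.0083
```

View pics/t12.png

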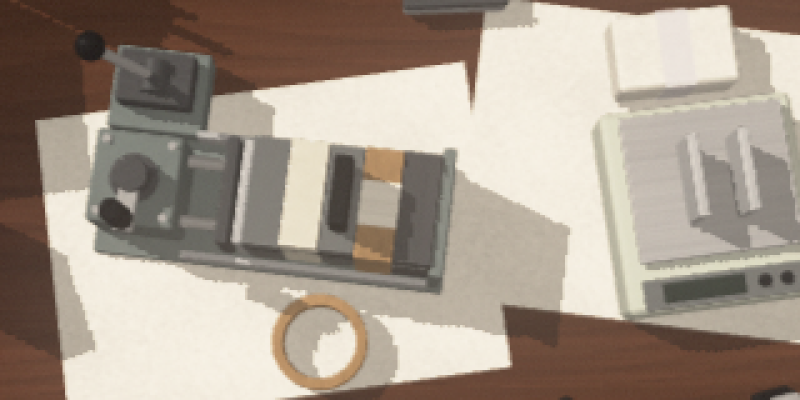

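View pics/side12.png

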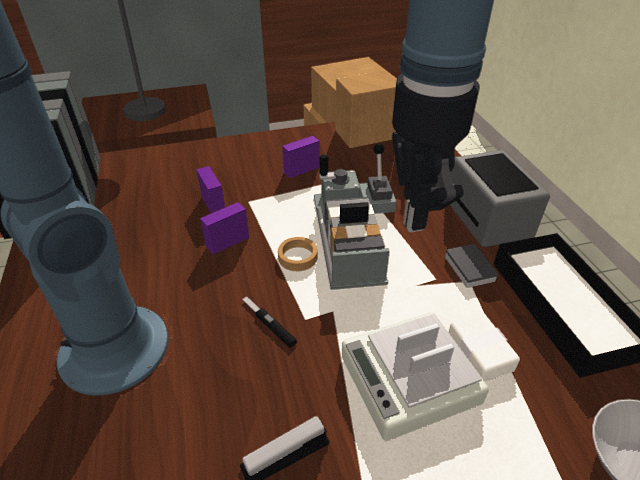

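View pics/top12.png

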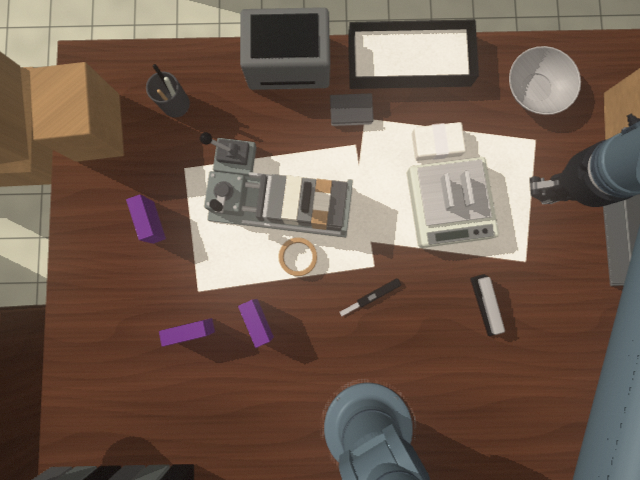

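```bash
python3 - <<'E'
from h import *
o=get_obs(); print(o['time'],o['contact_force'],o['joint_vel'].round(3)); job_done()
E
```

```text
49.0583 [-0.77566087 -0.58694934  0.10263851] [0.003 0.    0.004 0.002 0.002 0.002 0.   ]
the job is handed in; nothing more can be done
```

I filed the case, turned the crank to its stop and swung the locking lever over, in that order. The job was handed in at 49 s with the arm clear of everything.

- **Case:** The last top and side views show the grip top at 144 mm, the height for a case fully home on the rack floor. It stands at rack y ≈ −67 mm, and all four neighbours are upright.
- **Crank:** It turned about 5.5 rad and then stalled hard, with 24 N at the knob. From the jaw travel I estimate about 8.5 mm of pad compression, but I could not read that directly.
- **Lever:** The ball rests about 42 mm to the +y side of the pivot at 133 mm height, against its stop.
- **Rest of the desk:** The other objects, including the purple look-alikes, appear unmoved.

- **Lever slip:** My first attempt gripped the ball, and it slipped out of the fingers just before upright. I pushed it the rest of the way with the closed fingers.
- **Rack origin error:** My first estimate of the rack's origin was about 5.5 mm off along the row. It showed up when the closed row seemed to overlap the end wall. The positions above include the correction and agree with the crank axis and lever geometry.

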